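# Comb the steel dowel pins into their display tray

### The job

Four steel dowel pins lie askew across the ridges of the grooved tray. Take the rake from its dock, set it down gently on the tray's smooth landing and comb it along the tray to the far end, its runners riding lightly on the ridges, so that every pin drops into a groove; then stand the rake back in its dock. Do not push the pins by hand, do not bear down hard on the tray or the pins, and leave the other things on the counter alone.

Things in the scene. Friction and masses are not known exactly. Their poses are not given: they have to be found in the camera images.
- tray: Wooden tray fixed on a dark plinth whose height differs (tray underside 2 to 14 above the counter). 112 (x) x 254 (y), rim z 29. Origin: centre of the tray's underside. Inside 100 x 242. Smooth landing from y -121 to -77, top z 17; then 11 grooves along x, 12 wide, 11 deep (floor z 6), one every 18: first y -77 to -65, last y 103 to 115. Ridge tops level with the landing. Walls 12 above the ridges.
- landing (a point): Centre of the landing's top (tray x 0, y -99, z 17): set the rake down here (5 room either way in y), comb towards the tray's +y till the tines' fronts reach the last groove. All is rigid (1 mm of height is 15 N or more) and reported heights are up to some mm off: touch down slowly (5 mm/s or less), then steer the height by the felt force; 4 to 8 N is right, over 25 N too much.
- rake: Rake, about 220 g, 94 tall, standing in the dock. Origin: centre of the underside of its runners, z up. Six steel tines side by side along x, each 8 thick (x), 34 long (y), 28 tall, round-bottomed (radius 4), 7 apart, together 83 wide. Over them a bar 88 (x) x 34 (y), z 28 to 40. It is the same turned half a turn. Comb with its x parallel to the tray's x; the tines push 17 ahead of the origin.
- grip (a point): Middle of the rake's black grip block (rake z 74, on its axis). The block is 44 (x) x 18 (y), z 40 to 94, standing on the bar: pinch it across its y from above, and firmly (60 N or more), so that it does not slip or tip.
- dock: Dark steel dock fixed to the counter, a shallow pan 108 (x) x 60 (y), rim 16 high; inside 100 x 52, floor 6 above its underside. Origin: centre of the underside. The rake stands in it upright with its x along the dock's x. It may be on either side of the tray; an equal pan holding brass screws is on the other side.
- pin1: Plain steel dowel pin with round ends, 10 across, 80 long along its x, 50 g; origin at its centre (mid-length, on its axis). At the start it lies askew across the ridges.
- pin2: Plain steel dowel pin with round ends, 10 across, 80 long along its x, 50 g; origin at its centre (mid-length, on its axis). At the start it lies askew across the ridges.
- pin3: Plain steel dowel pin with round ends, 10 across, 80 long along its x, 50 g; origin at its centre (mid-length, on its axis). At the start it lies askew across the ridges.
- pin4: Plain steel dowel pin with round ends, 10 across, 80 long along its x, 50 g; origin at its centre (mid-length, on its axis). At the start it lies askew across the ridges.
- screwtray: Fixed pan like the dock, 108 x 60 x 16, with brass screws in it; origin centre of underside. Not needed.
- carton: Bystander: closed cardboard carton 70 x 50 x 40 (mm); origin centre of underside; leave alone.
- jar: Bystander: small closed jar, 48 across, 60 tall (mm); origin centre of underside; leave alone.
- screwdriver: Bystander: screwdriver lying flat, about 200 long, 30 thick (mm); origin centre of underside; leave alone.
- tape: Bystander: roll of paper tape lying flat, 64 across, 22 tall (mm); origin centre of underside; leave alone.
- blister: Bystander: red blister card 90 x 60 with a clear bubble, 18 tall (mm); origin centre of underside; leave alone.
- boxbit: Bystander: black box 50 x 90 x 30 (mm); origin centre of underside; leave alone.
Things that resemble listed ones, but are neither listed nor needed, are in the scene too. There is more than one size of the rake; the one meant has the size given above.

How it is judged:
On the way, in this order (a step that is already met when the one before it is completed fails the run):
1. the rake is lifted out of its dock (z of rake in the frame of dock above 0.03 m), for 0.1 s.
2. the runners bear (over 1.5 N) on the tray with the rake at the landing (origin at y below -0.085 in the tray's frame) (contact force between rake and tray above 1.5 N and x of rake in the frame of tray between -0.02 and 0.02 m and angle between the x axis of rake and the x axis of tray, either way round below 0.15 rad and y of rake in the frame of tray below -0.085 m), for 0.1 s.
3. the runners bear on the ridges (over 1.5 N) in the first half of the tray, y -0.05 to -0.01 (contact force between rake and tray above 1.5 N and x of rake in the frame of tray between -0.02 and 0.02 m and angle between the x axis of rake and the x axis of tray, either way round below 0.15 rad and y of rake in the frame of tray between -0.05 and -0.01 m), for 0.06 s.
4. the runners bear on the ridges (over 1.5 N) beyond the middle, y 0.01 to 0.05 (contact force between rake and tray above 1.5 N and x of rake in the frame of tray between -0.02 and 0.02 m and angle between the x axis of rake and the x axis of tray, either way round below 0.15 rad and y of rake in the frame of tray between 0.01 and 0.05 m), for 0.06 s.
5. the runners bear on the ridges (over 1.5 N) at the far end, y above 0.07 (contact force between rake and tray above 1.5 N and x of rake in the frame of tray between -0.02 and 0.02 m and angle between the x axis of rake and the x axis of tray, either way round below 0.15 rad and y of rake in the frame of tray above 0.07 m), for 0.06 s.
At the end, for the whole second after the job is handed in: All four pins rest in grooves (centres 5 to 13.5 mm above the tray's underside, parallel to the grooves within 0.08 rad); the rake stands at rest in its dock, upright within 0.1 rad, within 14 mm of the dock's middle along each dock axis, its foot within 4 mm of the dock's floor (z of pin1 in the frame of tray between 0.005 and 0.0135 m and angle between the x axis of each of pin1, pin2, pin3, pin4 and the x axis of tray, either way round below 0.08 rad and linear speed of each of pin1, pin2, pin3, pin4, rake below 0.02 m/s and y of pin1 in the frame of tray between -0.085 and 0.125 m and z of pin2 in the frame of tray between 0.005 and 0.0135 m and y of pin2 in the frame of tray between -0.085 and 0.125 m and z of pin3 in the frame of tray between 0.005 and 0.0135 m and y of pin3 in the frame of tray between -0.085 and 0.125 m and z of pin4 in the frame of tray between 0.005 and 0.0135 m and y of pin4 in the frame of tray between -0.085 and 0.125 m and x of rake in the frame of dock between -0.014 and 0.014 m and y of rake in the frame of dock between -0.014 and 0.014 m and z of rake in the frame of dock below 0.01 m and angle between rake's own z axis and vertical below 0.1 rad); the robot touches nothing.
It fails at once if the rake bears on the tray with more than 25 N (contact force between rake and tray above 25 N).
It fails at once if the hand or arm touches a pin (contact force between any of the fingers, the arm and pin1 above 0.5 N or contact force between any of the fingers, the arm and pin2 above 0.5 N or contact force between any of the fingers, the arm and pin3 above 0.5 N or contact force between any of the fingers, the arm and pin4 above 0.5 N).
It fails at once if the rake forces a pin with more than 25 N (contact force between rake and pin1 above 25 N or contact force between rake and pin2 above 25 N or contact force between rake and pin3 above 25 N or contact force between rake and pin4 above 25 N).
It fails at once if a bystander is moved by more than 20 mm (distance of any of carton, jar, screwdriver, tape, blister, boxbit from where it was at the start of the episode above 0.02 m).
It also fails if it takes over 72 s, if anything falls off the work surface, if the arm or the gripper's body presses on something with over 40 N, if the wrist force passes 120 N, or if a joint passes its speed limit or range.

### The arm

A 6-joint arm with a two-finger parallel gripper is mounted at the origin on the work surface. World frame = base frame: x ahead of the robot, y to its left, z up, the work surface at z = 0. Lengths are in m, angles in rad, forces in N, time in s.
With the tool pointing down it reaches from about 0.325 to 0.775 m from the base axis. Payload 9.3 kg.
Tool frame: the origin (TCP) lies at the very end of the fingers, on their centre line; the grasp point (between the pads) lies 19 mm behind it (grasp_offset is the distance from the TCP to the grasp point, in m); z points along the fingers, y is the line along which they close (so a half turn about z gives the same grasp; the last joint's range is limited). The gripper opens to 85 mm and grips with 20 to 120 N. Pads are 22 mm wide; open, the fingers measure 114 mm over their backs; the gripper's body (76 mm by 85 mm) begins 54 mm behind the grasp point. The pads swing forward as they close: fully open they stand 13 mm farther back than shut.
Start: joints at [0.992, 0.259, 0.021, 1.334, 0, 1.418], TCP at [0.227, 0.501, 0.231] pointing down, gripper open.
Joint ranges: [-3.04, 3.04], [-0.91, 1.82], [-1.04, 1.36], [-1.92, 1.95], [-1.52, 1.45], [-3.14, 3.14]. Speed limits (rad/s): [2.22, 2.22, 2.79, 3.14, 3.14, 3.14].

### API

Orientations are given as a unit quaternion [w, x, y, z].
In Python, from plant import read_state, snapshot, sign_off, grasp_offset gives the robot as it stands. The module is installed in compiled form; this text tells all that it offers.
- The arm moves only by the tool send_rows, never from a script. Its arguments are lists of equal length, an entry for each row: "delta_rot": the turn, a rotation vector about the tool's x, y, z in rad, a list of three; "dp": the shift along the tool's x, y, z in mm, a list of three; "claw": the finger opening in mm, from 0 to 85.4. A call has 1 to 8 rows; each row shifts and turns the commanded pose from where the row before left it, along the tool's axes as they then stand; what a row does not reach is not made up. A row lasts 1/8 s, in which the tool goes at most 62.5 mm and 10.7 degrees, less where a joint would pass 70% of its speed; a pose out of reach is approached as far as the arm can. A call with a gripper value outside its range is refused whole. The fingers move at their own pace and stop on an object; "squeeze" is the grip in N (left out, the last holds). Time passes only in rows, so rows that do not move let the fingers close. It gives the time, the measured TCP pose, the force, the opening and the grip force at its end, in the units of the state.
- read_state(): the state, without advancing time (a new reading comes with each control period).
- snapshot(name): name is "scene" or "side" or "wrist"; returns a dict with "img" (384x512x3 uint8, red, green, blue), "fx", "fy", "cx", "cy" (pixels), "D" ([k1, k2, p1, p2, k3] as OpenCV has them; the pictures are not rectified), "extrinsics" (4x4, takes a point from camera to world coordinates). Camera axes: x right, y down, z forward; pixel columns grow to the right and rows downward; lengths in m; the calibration is good to about 2 mm. A picture is of the moment at which its call begins. There is no depth.
- sign_off(): hands the job in; it is judged then, once.
The state is a dict: "clock": time; "joint_pos": joint angles; "dq": joint speeds; "tau": joint torques, N m; "ee_pos": TCP position; "eef_rot": TCP orientation; "ft_force": force on the tool from outside, world axes, zero at the start; "wrist_torque": the same for the moment, N m; "finger_gap": opening from 0.0 (shut) to 1.0 (fully open); "grip_force": force on a finger pad.
Only numpy, scipy, OpenCV 4.12 (cv2) and the standard library are available. Lean on these libraries where they do the work, as an engineer would, in place of code of your own. Each camera call takes 0.05 s, during which the arm holds its last target. There are 200 camera calls.

## Working session

There is one attempt and no reset: what is moved stays moved. The work goes in short steps, Python scripts to look and compute and a tool call to move; the robot and the scene stay as the last step left them, time stands still between calls to the robot, and variables do not carry over. Pictures are saved under pics/ and viewed, at most 10 in all, crops included, and the job is handed in when it is done.

Besides the shell and the picture viewer there is one more tool, called after "Call:" as name(argument=value, ...) on one line, values as JSON. send_rows: Moves the arm, as the interface text tells. Its arguments: {"type":"object","properties":{"delta_rot":{"type":"array","items":{"type":"array","items":{"type":"number"}}},"dp":{"type":"array","items":{"type":"array","items":{"type":"number"}}},"claw":{"type":"array","items":{"type":"number"}},"squeeze":{"type":"number"}},"required":["delta_rot","dp","claw"]}

```bash
mkdir -p pics
cat > h.py <<'E'
import numpy as np, cv2
from plant import read_state, snapshot, sign_off, grasp_offset
from scipy.spatial.transform import Rotation as R
def save(name,fn):
    s=snapshot(name); cv2.imwrite(f'pics/{fn}.png',s['img'][:,:,::-1])
    import pickle; pickle.dump(s,open(f'pics/{fn}.pkl','wb')); return s
def load(fn):
    import pickle; return pickle.load(open(f'pics/{fn}.pkl','rb'))
def K(s): return np.array([[s['fx'],0,s['cx']],[0,s['fy'],s['cy']],[0,0,1.]])
def toplane(s,px,z):
    u=cv2.undistortPoints(np.array(px,float).reshape(-1,1,2),K(s),np.array(s['D'],float))[:,0]
    T=np.array(s['extrinsics']); d=np.c_[u,np.ones(len(u))]@T[:3,:3].T; o=T[:3,3]
    return o+d*((z-o[2])/d[:,2])[:,None]
def proj(s,P):
    T=np.linalg.inv(np.array(s['extrinsics'])); r=cv2.Rodrigues(T[:3,:3])[0]
    return cv2.projectPoints(np.array(P,float).reshape(-1,1,3),r,T[:3,3],K(s),np.array(s['D'],float))[0][:,0]
E
python3 - <<'E'
from h import *
a=[save(n,n+'0') for n in ('scene','side','wrist')]
for s in a: print(np.round(np.array(s['extrinsics']),3).tolist(), s['fx'])
st=read_state(); print({k:np.round(v,3).tolist() for k,v in st.items()}, grasp_offset)
i=np.hstack([a[0]['img'],a[1]['img']])
cv2.imwrite('pics/s0.png',cv2.resize(a[0]['img'],(800,600),interpolation=3)[:,:,::-1])
cv2.imwrite('pics/d0.png',cv2.resize(a[1]['img'],(800,600),interpolation=3)[:,:,::-1])
E
```

```text
[[-0.54, 0.615, -0.574, 1.264], [0.842, 0.386, -0.378, 0.507], [-0.011, -0.687, -0.726, 0.972], [0.0, 0.0, 0.0, 1.0]] 492.7328730530591
[[0.742, -0.397, 0.54, -0.15], [-0.67, -0.448, 0.592, -0.756], [0.007, -0.801, -0.598, 0.86], [0.0, 0.0, 0.0, 1.0]] 475.4681552041786
[[0.413, 0.869, 0.272, 0.156], [0.911, -0.394, -0.125, 0.533], [-0.002, 0.3, -0.954, 0.373], [0.0, 0.0, 0.0, 1.0]] 307.3596030464752
{'clock': 0.15, 'joint_pos': [0.992, 0.259, 0.021, 1.334, 0.0, 1.418], 'dq': [-0.0, -0.004, 0.003, -0.001, -0.001, -0.0], 'tau': [0.003, -55.597, 34.466, 0.011, -0.0, -0.0], 'ee_pos': [0.227, 0.501, 0.231], 'eef_rot': [-0.0, 0.211, 0.977, -0.0], 'ft_force': [-0.558, -0.361, 0.022], 'wrist_torque': [0.023, -0.012, -0.016], 'grip_force': 0.0, 'finger_gap': 0.997} 0.0187
```

View pics/s0.png

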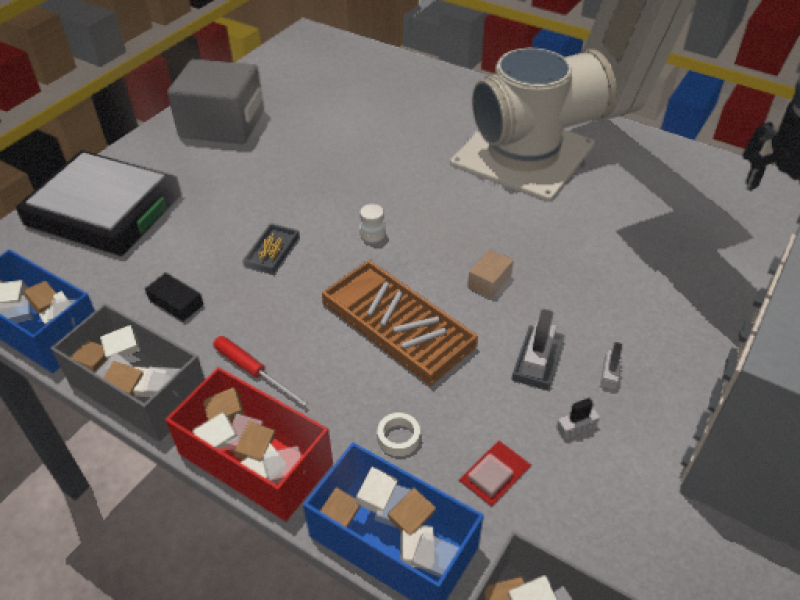

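View pics/d0.png

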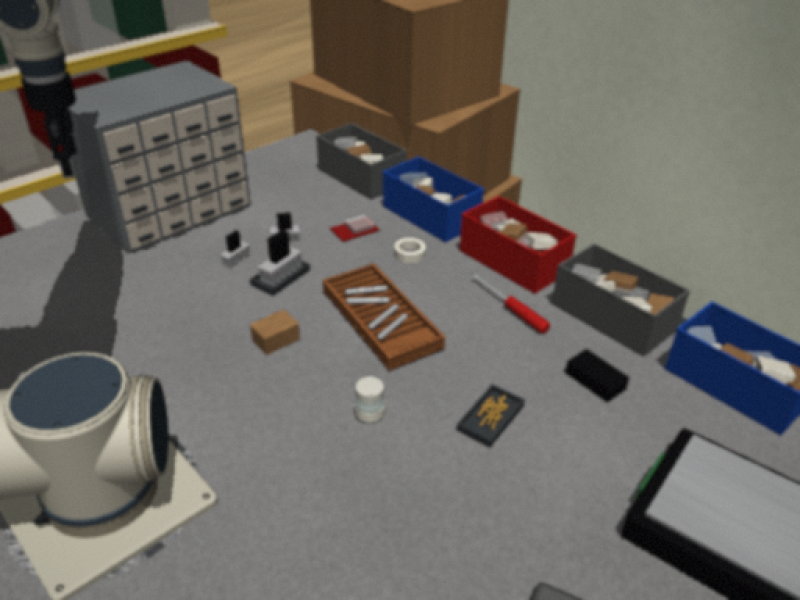

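The tray spans (323,297)–(477,340) in the scene view, with the smooth landing at its left end around (350,285). There are three rake candidates: (540,345) standing in a dark dock, and smaller ones at (613,367) and (580,418) loose on the counter. The docked one fits the size and place described. The screw pan is at (272,248). I'll enlarge both views to confirm.

Run:
```python
from h import *
def crop(fn,x0,y0,w,h,k):
    c=load(fn)['img'][y0:y0+h,x0:x0+w]; c=cv2.resize(c,None,fx=k,fy=k,interpolation=2)
    for x in range(0,w,20): cv2.putText(c,str(x0+x),(x*k,8),0,.3,(255,255,0)); cv2.line(c,(x*k,10),(x*k,14),(255,255,0))
    for y in range(0,h,20): cv2.putText(c,str(y0+y),(0,y*k+4),0,.3,(255,255,0)); 
    cv2.imwrite(f'pics/{fn}c.png',c[:,:,::-1])
crop('scene0',200,160,200,130,4)
crop('side0',140,120,160,120,5)
```

```text
(no output)
```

View pics/scene0c.png

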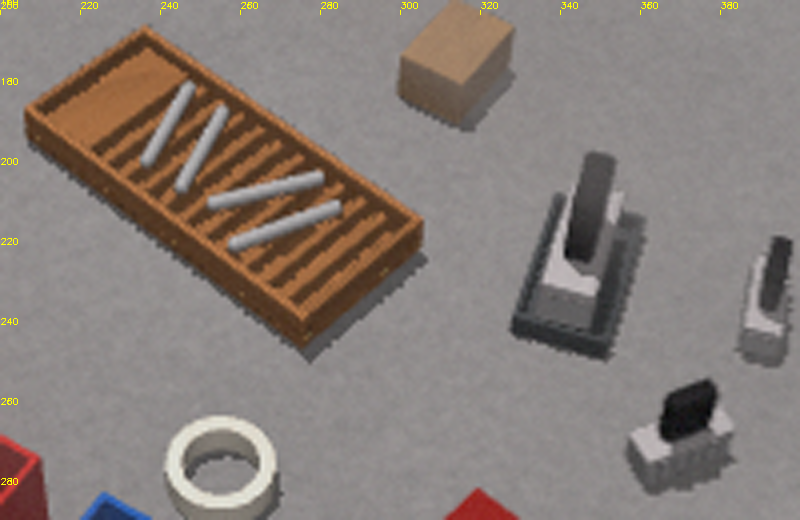

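View pics/side0c.png

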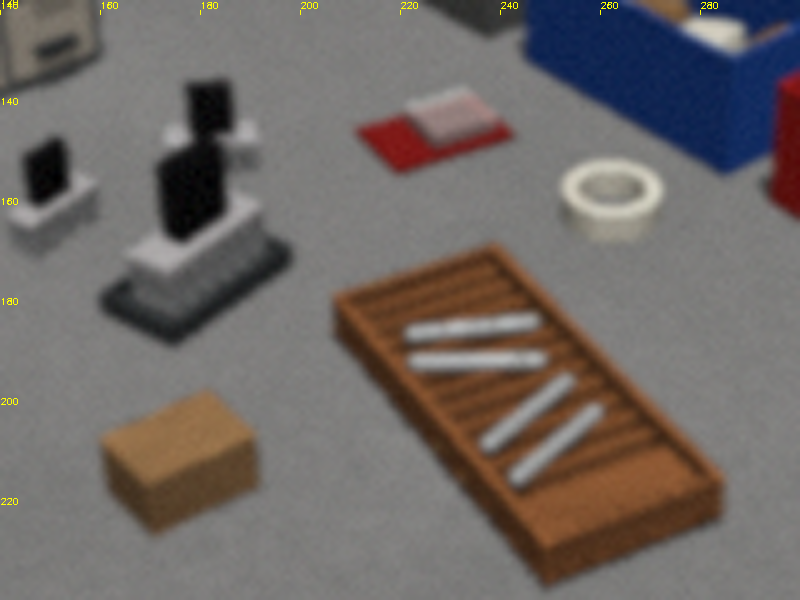

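Confirmed: the docked rake (crop scene (590,230), side (190,210)) is clearly the larger of the three. The two loose ones are smaller. Next I fit the poses.

```bash
cat > fit.py <<'E'
from h import *
from scipy.optimize import least_squares
sc,sd=load('scene0'),load('side0')
def fit(obs,x0,zfree):
    # obs: (cam, local pt, px)
    def W(p,L): c,s=np.cos(p[2]),np.sin(p[2]); L=np.array(L); return np.array([p[0]+c*L[0]-s*L[1],p[1]+s*L[0]+c*L[1],L[2]+(p[3] if zfree else 0)])
    f=lambda p: np.concatenate([proj(cam,[W(p,L)])[0]-px for cam,L,px in obs])
    r=least_squares(f,x0,loss='soft_l1'); return r.x, np.round(r.fun.reshape(-1,2),1).tolist()
h=lambda a,b,z:[a/2e3,b/2e3,z/1e3]
if __name__=='__main__':
    L=dict(A=h(-112,-254,29),B=h(112,-254,29),C=h(-112,254,29),D=h(112,254,29))
    o=[(sc,L['A'],(236.7,166.8)),(sc,L['B'],(206.7,187)),(sc,L['C'],(305.7,215)),(sc,L['D'],(275.7,240.5)),
       (sd,L['D'],(238.4,168.6)),(sd,L['C'],(206.8,179.4)),(sd,L['B'],(284.4,216)),(sd,L['A'],(249.4,231.4))]
    p,r=fit(o,[.5,.05,.5,.008],1); print('tray',np.round(p,4),r)
    for nm,c,px in (('sc',sc,[(328.8,239.5),(352,246.5),(361.2,213.8),(338.8,208.8)]),('sd',sd,[(160.2,179.6),(174.4,186.5),(198.4,170.5)])):
        print(nm,np.round(toplane(c,px,.016),4).tolist())
    print('bar sd',np.round(toplane(sd,[(165.4,170),(173.6,175),(192.4,161)],.046),4).tolist())
    print('bar sc',np.round(toplane(sc,[(335.7,232.5),(348,234),(355.5,209)],.046),4).tolist())
E
python3 fit.py
```

```text
tray [ 0.5471  0.0366 -0.2132 -0.0006] [[-0.1, -0.4], [-0.5, 0.3], [0.7, 0.1], [0.2, -0.1], [1.1, 0.6], [-0.4, 0.3], [0.6, 0.3], [-0.6, -1.3]]
sc [[0.5493, 0.2521, 0.016], [0.5386, 0.3092, 0.016], [0.4311, 0.2849, 0.016], [0.4462, 0.2288, 0.016]]
sd [[0.426, 0.2787, 0.016], [0.438, 0.222, 0.016], [0.5405, 0.2409, 0.016]]
bar sd [[0.444, 0.2726, 0.046], [0.4476, 0.2352, 0.046], [0.5328, 0.2582, 0.046]]
bar sc [[0.544, 0.2645, 0.046], [0.5325, 0.2915, 0.046], [0.4502, 0.2732, 0.046]]
```

Call:
send_rows(dp=[[-48,-15,4],[-48,-15,4],[-48,-15,4],[-48,-15,4],[-48,-15,4],[-48,-15,4],[-48,-15,4],[0,0,0]], delta_rot=[[0,0,0],[0,0,0],[0,0,0],[0,0,0],[0,0,0],[0,0,0],[0,0,0],[0,0,-0.16]], claw=[85,85,85,85,70,70,60,60], squeeze=80)

```text
clock: 1.15
ee_pos: [0.4919, 0.264, 0.2022]
eef_rot: [-0.0, 0.133, 0.991, -0.001]
ft_force: [-1.4, 0.8, 0.0]
finger_gap: 0.705
grip_force: 0.0
```

Call:
send_rows(dp=[[0,0,0],[0,0,0],[0,0,0],[0,0,0]], delta_rot=[[0,0,-0.16],[0,0,-0.16],[0,0,-0.16],[0,0,0]], claw=[60,60,60,60])

```text
clock: 1.65
ee_pos: [0.4897, 0.2664, 0.203]
eef_rot: [-0.0, -0.106, 0.994, -0.0]
ft_force: [0.1, 0.7, -0.7]
finger_gap: 0.704
grip_force: 0.0
```

Run:
```python
from h import *
s=save('wrist','w1'); c=cv2.resize(s['img'],(768,576),interpolation=2)
for x in range(0,512,40): cv2.putText(c,str(x),(int(x*1.5),8),0,.3,(255,255,0))
for y in range(0,384,40): cv2.putText(c,str(y),(0,int(y*1.5)+4),0,.3,(255,255,0))
cv2.imwrite('pics/w1c.png',c[:,:,::-1])
st=read_state(); q=st['eef_rot']; print(st['clock'],np.round(st['ee_pos'],4),np.round(R.from_quat([*q[1:],q[0]]).as_matrix(),3).tolist(),st['finger_gap'],st['ft_force'])
```

```text
1.7 [0.4897 0.2665 0.2031] [[-0.978, -0.209, -0.0], [-0.209, 0.978, -0.0], [0.0, -0.0, -1.0]] 0.7032668969372705 [-0.61827356 -0.07617112 -0.26508396]
```

View pics/w1c.png

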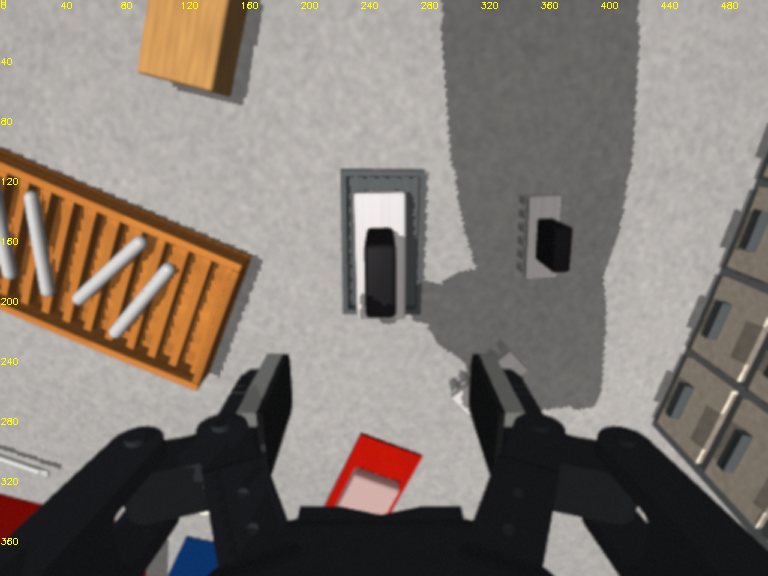

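The rake stands straight in the dock along the image columns: grip at x 367–396, y 229–317, dock rim at (341,170)–(426,313). Two tray pins are visible near (110,270) and (140,300). Next I compute positions.

Run:
```python
from h import *
s=load('w1'); f=lambda px,z:print(z,np.round(toplane(s,np.array(px)/1.5,z),4).tolist())
f([(367,317),(396,317)],.100)        # grip top far edge (+x end)
f([(354,192),(405,192)],.046)       # bar -x edge
f([(341,170),(424,170),(426,313),(343,313)],.016) # dock rim
f([(-0,150),(262,257),(198,388)],.037) #tray rim
g=np.round(proj(s,[[.4897+.022*.978*a-.009*.209*-1*b*-1,.2665+.022*.209*a+.009*.978*b,z] for z in (.1,.046) for a in (-1,1) for b in (-1,1)])*1.5); print(g.tolist())
```

```text
0.1 [[0.5107, 0.2639, 0.1], [0.5072, 0.2801, 0.1]]
0.046 [[0.4494, 0.2411, 0.046], [0.4425, 0.2732, 0.046]]
0.016 [[0.4399, 0.2283, 0.016], [0.4276, 0.285, 0.016], [0.5311, 0.3119, 0.016], [0.5446, 0.2499, 0.016]]
0.037 [[0.4704, -0.003, 0.037], [0.5074, 0.1872, 0.037], [0.6208, 0.1522, 0.037]]
[[363.0, 245.0], [396.0, 245.0], [363.0, 320.0], [395.0, 320.0], [366.0, 227.0], [393.0, 227.0], [366.0, 291.0], [392.0, 291.0]]
```

Tool axis and grip agree within 1–2 mm, so I descend and grip.

Call:
send_rows(dp=[[0,0,40],[0,0,40],[0,0,30],[0,0,20],[0,0,10],[0,0,0],[0,0,0],[0,0,0]], delta_rot=[[0,0,0],[0,0,0],[0,0,0],[0,0,0],[0,0,0],[0,0,0],[0,0,0],[0,0,0]], claw=[60,60,60,60,60,40,20,8], squeeze=90)

```text
clock: 2.7
ee_pos: [0.4903, 0.2667, 0.0644]
eef_rot: [0.001, -0.107, 0.994, 0.0]
ft_force: [-0.3, 0.1, 4.6]
finger_gap: 0.195
grip_force: 87.5
```

Call:
send_rows(dp=[[0,0,0],[0,0,0],[0,0,0],[0,0,0]], delta_rot=[[0,0,0],[0,0,0],[0,0,0],[0,0,0]], claw=[0,0,0,0])

```text
clock: 3.2
ee_pos: [0.4904, 0.2667, 0.0643]
eef_rot: [0.001, -0.107, 0.994, 0.0]
ft_force: [-0.5, -0.9, 6.3]
finger_gap: 0.201
grip_force: 87.6
```

Call:
send_rows(dp=[[0,0,-15],[0,0,-40],[0,0,-55],[0,0,-50],[0,0,-20],[-15,-45,0],[-18,-54,0],[-18,-54,0]], delta_rot=[[0,0,0],[0,0,0],[0,0,0],[0,0,0],[0,0,0],[0,0,0],[0,0,0],[0,0,0]], claw=[0,0,0,0,0,0,0,0])

```text
clock: 4.2
ee_pos: [0.5725, 0.1266, 0.2443]
eef_rot: [0.0, -0.107, 0.994, 0.0]
ft_force: [0.3, 0.6, -2.7]
finger_gap: 0.2
grip_force: 88.1
```

Call:
send_rows(dp=[[-18,-54,0],[-18,-54,0],[0,0,0],[0,0,0],[0,0,0],[0,0,0]], delta_rot=[[0,0,0],[0,0,0],[0,0,0.14],[0,0,0.14],[0,0,0.14],[0,0,0]], claw=[0,0,0,0,0,0])

```text
clock: 4.95
ee_pos: [0.6301, 0.0299, 0.2438]
eef_rot: [-0.0, 0.102, 0.995, 0.0]
ft_force: [0.9, -0.2, -2.6]
finger_gap: 0.198
grip_force: 88.6
```

Run:
```python
from h import *
s=save('wrist','w2'); c=cv2.resize(s['img'],(768,576),interpolation=2)
for x in range(0,512,40): cv2.putText(c,str(x),(int(x*1.5),8),0,.3,(255,255,0))
for y in range(0,384,40): cv2.putText(c,str(y),(0,int(y*1.5)+4),0,.3,(255,255,0))
cv2.imwrite('pics/w2c.png',c[:,:,::-1])
st=read_state(); q=st['eef_rot']; print(st['clock'],np.round(st['ee_pos'],4),np.round(R.from_quat([*q[1:],q[0]]).as_matrix(),3).tolist(),st['ft_force'],st['wrist_torque'],s['extrinsics'][:3,3])
```

```text
5.0 [0.6301 0.03   0.2438] [[-0.98, 0.201, 0.0], [0.201, 0.98, -0.0], [-0.0, 0.0, -1.0]] [-0.5892941   0.23780218 -2.09595541] [ 0.00617157 -0.01227288  0.00391619] [0.55391089 0.04584228 0.38617518]
```

View pics/w2c.png

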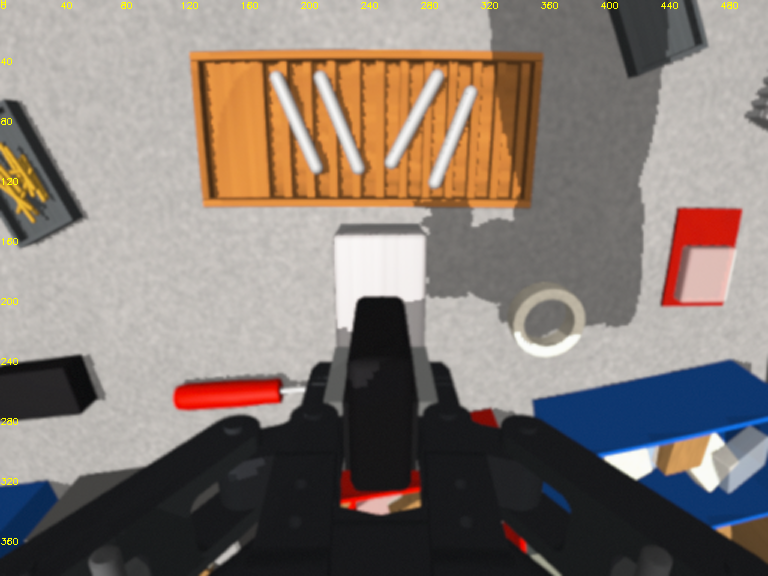

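The tray fills the upper middle of the view, with rim corners at (191,54), (542,52), (205,206) and (530,207). The landing is at x 205–270, and the rake's bar is aligned. I refit with this view.

Run:
```python
from fit import *
w=load('w2')
L=dict(A=h(-112,-254,29),B=h(112,-254,29),C=h(-112,254,29),D=h(112,254,29))
o=[(sc,L['A'],(236.7,166.8)),(sc,L['B'],(206.7,187)),(sc,L['C'],(305.7,215)),(sc,L['D'],(275.7,240.5)),
   (sd,L['D'],(238.4,168.6)),(sd,L['C'],(206.8,179.4)),(sd,L['B'],(284.4,216)),(sd,L['A'],(249.4,231.4))]
ow=[(w,L[k],np.array(v)/1.5) for k,v in dict(A=(191,54),C=(542,52),B=(205,206),D=(530,207)).items()]
for ob in (ow,o+ow):
    p,r=fit(ob,[.547,.037,-.21,.006],1); print(np.round(p,4),r)
    c,s=np.cos(p[2]),np.sin(p[2]); l=p[:2]+np.array([s*.099,-c*.099]); print('landing',l)
```

```text
[ 0.5463  0.0371 -0.2049 -0.0008] [[-0.0, -0.5], [0.0, 0.2], [0.1, 0.6], [-0.2, -0.3]]
landing [ 0.52618666 -0.0598037 ]
[ 0.5465  0.037  -0.2063 -0.0009] [[-0.1, -0.4], [-0.4, 0.5], [1.0, -0.2], [0.8, -0.2], [0.5, 0.7], [-0.9, 0.6], [0.5, 0.2], [-0.5, -1.2], [-0.0, -0.5], [0.0, 0.5], [0.0, 0.5], [-0.3, -0.0]]
landing [ 0.52617803 -0.05986948]
```

Call:
send_rows(dp=[[28,-36,10],[28,-36,10],[28,-37,10],[0,0,40],[0,0,40],[0,0,20],[0,0,8],[0,0,0]], delta_rot=[[0,0,0],[0,0,0],[0,0,0],[0,0,0],[0,0,0],[0,0,0],[0,0,0],[0,0,0]], claw=[0,0,0,0,0,0,0,0])

```text
clock: 6.0
ee_pos: [0.5259, -0.0596, 0.1056]
eef_rot: [-0.0, 0.102, 0.995, -0.0]
ft_force: [0.7, -0.1, -2.3]
finger_gap: 0.198
grip_force: 88.8
```

```bash
cat > st.py <<'E'
from h import *
st=read_state(); e=np.array(st['ee_pos']); q=st['eef_rot']
M=R.from_quat([*q[1:],q[0]]).as_matrix()
t=-.2055; c,s=np.cos(t),np.sin(t); d=e[:2]-[.5464,.037]
print(round(st['clock'],2),np.round(e,4),'tray xy',np.round([c*d[0]+s*d[1],-s*d[0]+c*d[1]],4),'yaw',round(np.arctan2(-M[1,0],-M[0,0]),4),'z',np.round(M[:,2],4),'F',np.round(st['ft_force'],2),np.round(st['wrist_torque'],2))
E
python3 st.py
```

```text
6.0 [ 0.5259 -0.0596  0.1056] tray xy [-0.0004 -0.0987] yaw -0.2044 z [-0. -0. -1.] F [ 0.67 -0.08 -2.33] [ 0.   -0.04 -0.03]
```

Call:
send_rows(dp=[[0,0,6],[0,0,6],[0,0,4],[0,0,2],[0,0,0.6],[0,0,0]], delta_rot=[[0,0,0],[0,0,0],[0,0,0],[0,0,0],[0,0,0],[0,0,0]], claw=[0,0,0,0,0,0])

```text
clock: 6.75
ee_pos: [0.5259, -0.0596, 0.0868]
eef_rot: [0.0, 0.103, 0.995, -0.0]
ft_force: [1.1, 0.6, -2.9]
finger_gap: 0.2
grip_force: 88.8
```

Call:
send_rows(dp=[[0,0,0.5],[0,0,0.5],[0,0,0]], delta_rot=[[0,0,0],[0,0,0],[0,0,0]], claw=[0,0,0])

```text
clock: 7.12
ee_pos: [0.5258, -0.0596, 0.0857]
eef_rot: [-0.0, 0.103, 0.995, -0.0]
ft_force: [-0.2, -1.0, -2.3]
finger_gap: 0.2
grip_force: 88.8
```

Call:
send_rows(dp=[[0,0,0.5],[0,0,0.5],[0,0,0]], delta_rot=[[0,0,0],[0,0,0],[0,0,0]], claw=[0,0,0])

```text
clock: 7.5
ee_pos: [0.5258, -0.0596, 0.0846]
eef_rot: [-0.0, 0.103, 0.995, 0.0]
ft_force: [-0.3, -1.1, -1.9]
finger_gap: 0.194
grip_force: 88.8
```

Call:
send_rows(dp=[[0,0,0.5],[0,0,0.5],[0,0,0]], delta_rot=[[0,0,0],[0,0,0],[0,0,0]], claw=[0,0,0])

```text
clock: 7.88
ee_pos: [0.5258, -0.0596, 0.0836]
eef_rot: [-0.0, 0.103, 0.995, -0.0]
ft_force: [0.9, -0.8, -1.6]
finger_gap: 0.202
grip_force: 88.8
```

Call:
send_rows(dp=[[0,0,0.5],[0,0,0.4],[0,0,0]], delta_rot=[[0,0,0],[0,0,0],[0,0,0]], claw=[0,0,0])

```text
clock: 8.25
ee_pos: [0.5258, -0.0596, 0.0827]
eef_rot: [-0.0, 0.103, 0.995, 0.0]
ft_force: [-0.9, 0.2, -1.7]
finger_gap: 0.198
grip_force: 88.8
```

Call:
send_rows(dp=[[0,0,0.5],[0,0,0.4],[0,0,0]], delta_rot=[[0,0,0],[0,0,0],[0,0,0]], claw=[0,0,0])

```text
clock: 8.62
ee_pos: [0.5258, -0.0596, 0.0818]
eef_rot: [-0.0, 0.103, 0.995, 0.0]
ft_force: [-0.0, -0.2, -3.2]
finger_gap: 0.201
grip_force: 88.8
```

Call:
send_rows(dp=[[0,0,0.5],[0,0,0.4],[0,0,0]], delta_rot=[[0,0,0],[0,0,0],[0,0,0]], claw=[0,0,0])

```text
clock: 9.0
ee_pos: [0.5258, -0.0596, 0.0809]
eef_rot: [-0.0, 0.103, 0.995, -0.0]
ft_force: [0.2, 0.5, -2.1]
finger_gap: 0.199
grip_force: 88.8
```

Call:
send_rows(dp=[[0,0,0.5],[0,0,0.4],[0,0,0]], delta_rot=[[0,0,0],[0,0,0],[0,0,0]], claw=[0,0,0])

```text
clock: 9.38
ee_pos: [0.5258, -0.0596, 0.08]
eef_rot: [-0.0, 0.103, 0.995, 0.0]
ft_force: [-0.5, -0.3, -2.1]
finger_gap: 0.196
grip_force: 88.8
```

Call:
send_rows(dp=[[0,0,0.5],[0,0,0.4],[0,0,0]], delta_rot=[[0,0,0],[0,0,0],[0,0,0]], claw=[0,0,0])

```text
clock: 9.75
ee_pos: [0.5258, -0.0596, 0.0792]
eef_rot: [0.0, 0.103, 0.995, -0.0]
ft_force: [-0.5, 1.0, -1.3]
finger_gap: 0.201
grip_force: 89.2
```

Call:
send_rows(dp=[[0,0,0.4],[0,0,0]], delta_rot=[[0,0,0],[0,0,0]], claw=[0,0])

```text
clock: 10.0
ee_pos: [0.5258, -0.0596, 0.0792]
eef_rot: [0.0, 0.103, 0.995, -0.0]
ft_force: [-2.4, 0.5, 4.7]
finger_gap: 0.2
grip_force: 90.0
```

Touchdown happened at TCP z .0792 with about 7 N of contact. I start combing along tool +y in small steps.

Call:
send_rows(dp=[[0,1.5,0],[0,2.5,0],[0,2.5,0],[0,2.5,0]], delta_rot=[[0,0,0],[0,0,0],[0,0,0],[0,0,0]], claw=[0,0,0,0])

```text
clock: 10.5
ee_pos: [0.5282, -0.0513, 0.0792]
eef_rot: [0.001, 0.103, 0.995, -0.001]
ft_force: [-1.6, -5.6, 5.2]
finger_gap: 0.194
grip_force: 89.9
```

```bash
python3 st.py
```

```text
10.5 [ 0.5282 -0.0513  0.0792] tray xy [ 0.0002 -0.0902] yaw -0.2062 z [ 0.0011 -0.0015 -1.    ] F [-1.57 -5.59  5.23] [-1.34  0.31 -0.  ]
```

Call:
send_rows(dp=[[0,2.5,-0.05],[0,2.5,0],[0,2.5,0],[0,2.5,0]], delta_rot=[[0,0,0],[0,0,0],[0,0,0],[0,0,0]], claw=[0,0,0,0])

```text
clock: 11.0
ee_pos: [0.5301, -0.0414, 0.0791]
eef_rot: [0.0, 0.103, 0.995, -0.001]
ft_force: [-1.6, -6.6, 5.1]
finger_gap: 0.194
grip_force: 89.9
```

Call:
send_rows(dp=[[0,2.5,-0.05],[0,2.5,0],[0,2.5,0],[0,2.5,0],[0,2.5,0],[0,2.5,0]], delta_rot=[[0,0,0],[0,0,0],[0,0,0],[0,0,0],[0,0,0],[0,0,0]], claw=[0,0,0,0,0,0])

```text
clock: 11.75
ee_pos: [0.5331, -0.0266, 0.0791]
eef_rot: [0.0, 0.103, 0.995, -0.0]
ft_force: [-0.1, -5.6, 4.5]
finger_gap: 0.195
grip_force: 89.9
```

```bash
python3 st.py
```

```text
11.75 [ 0.5331 -0.0266  0.0791] tray xy [-0.    -0.065] yaw -0.206 z [ 7.e-04 -1.e-03 -1.e+00] F [-0.12 -5.64  4.51] [-1.3   0.23 -0.01]
```

Call:
send_rows(dp=[[0,2.5,0],[0,2.5,0],[0,2.5,0],[0,2.5,0],[0,2.5,0],[0,2.5,0]], delta_rot=[[0,0,0],[0,0,0],[0,0,0],[0,0,0],[0,0,0],[0,0,0]], claw=[0,0,0,0,0,0])

```text
clock: 12.5
ee_pos: [0.5361, -0.0119, 0.0791]
eef_rot: [0.0, 0.103, 0.995, -0.0]
ft_force: [-1.1, -4.4, 5.6]
finger_gap: 0.196
grip_force: 89.9
```

Call:
send_rows(dp=[[0,2.5,-0.05],[0,2.5,0],[0,2.5,0],[0,2.5,0],[0,2.5,0],[0,2.5,0]], delta_rot=[[0,0,0],[0,0,0],[0,0,0],[0,0,0],[0,0,0],[0,0,0]], claw=[0,0,0,0,0,0])

```text
clock: 13.25
ee_pos: [0.5391, 0.0028, 0.0791]
eef_rot: [0.0, 0.103, 0.995, -0.0]
ft_force: [-1.0, -6.1, 5.3]
finger_gap: 0.2
grip_force: 89.9
```

```bash
python3 st.py
```

```text
13.25 [0.5391 0.0028 0.0791] tray xy [-0.0002 -0.0349] yaw -0.2061 z [ 4.e-04 -8.e-04 -1.e+00] F [-1.   -6.06  5.33] [-1.39  0.28  0.07]
```

Call:
send_rows(dp=[[0,2.5,-0.05],[0,2.5,0],[0,2.5,0],[0,2.5,0],[0,2.5,0],[0,2.5,0]], delta_rot=[[0,0,0],[0,0,0],[0,0,0],[0,0,0],[0,0,0],[0,0,0]], claw=[0,0,0,0,0,0])

```text
clock: 14.0
ee_pos: [0.5421, 0.0176, 0.0792]
eef_rot: [0.0, 0.103, 0.995, -0.0]
ft_force: [-1.1, -4.8, 5.5]
finger_gap: 0.202
grip_force: 89.9
```

Call:
send_rows(dp=[[0,2.5,-0.05],[0,2.5,0],[0,2.5,0],[0,2.5,0],[0,2.5,0],[0,2.5,0]], delta_rot=[[0,0,0],[0,0,0],[0,0,0],[0,0,0],[0,0,0],[0,0,0]], claw=[0,0,0,0,0,0])

```text
clock: 14.75
ee_pos: [0.5451, 0.0323, 0.0791]
eef_rot: [0.0, 0.103, 0.995, -0.0]
ft_force: [-1.6, -4.9, 5.2]
finger_gap: 0.197
grip_force: 89.9
```

```bash
python3 st.py
```

```text
14.75 [0.5451 0.0323 0.0791] tray xy [-0.0003 -0.0048] yaw -0.206 z [ 1.e-04 -6.e-04 -1.e+00] F [-1.6  -4.88  5.18] [-1.4   0.26 -0.05]
```

Call:
send_rows(dp=[[0,2.5,0],[0,2.5,0],[0,2.5,0],[0,2.5,0],[0,2.5,0],[0,2.5,0]], delta_rot=[[0,0,0],[0,0,0],[0,0,0],[0,0,0],[0,0,0],[0,0,0]], claw=[0,0,0,0,0,0])

```text
clock: 15.5
ee_pos: [0.5481, 0.047, 0.0791]
eef_rot: [0.0, 0.103, 0.995, -0.0]
ft_force: [-1.0, -5.3, 5.7]
finger_gap: 0.198
grip_force: 89.9
```

Call:
send_rows(dp=[[0,2.5,-0.05],[0,2.5,0],[0,2.5,0],[0,2.5,0],[0,2.5,0],[0,2.5,0]], delta_rot=[[0,0,0],[0,0,0],[0,0,0],[0,0,0],[0,0,0],[0,0,0]], claw=[0,0,0,0,0,0])

```text
clock: 16.25
ee_pos: [0.5512, 0.0617, 0.0792]
eef_rot: [0.0, 0.103, 0.995, -0.0]
ft_force: [-1.1, -4.8, 5.1]
finger_gap: 0.194
grip_force: 89.9
```

```bash
python3 st.py
```

```text
16.25 [0.5512 0.0617 0.0792] tray xy [-0.0004  0.0252] yaw -0.206 z [ 1.e-04 -5.e-04 -1.e+00] F [-1.06 -4.82  5.13] [-1.36  0.25  0.02]
```

Call:
send_rows(dp=[[0,2.5,-0.03],[0,2.5,0],[0,2.5,0],[0,2.5,0],[0,2.5,0],[0,2.5,0]], delta_rot=[[0,0,0],[0,0,0],[0,0,0],[0,0,0],[0,0,0],[0,0,0]], claw=[0,0,0,0,0,0])

```text
clock: 17.0
ee_pos: [0.5542, 0.0765, 0.0791]
eef_rot: [-0.0, 0.103, 0.995, -0.0]
ft_force: [-0.5, -5.2, 4.5]
finger_gap: 0.2
grip_force: 89.9
```

Call:
send_rows(dp=[[0,2.5,0],[0,2.5,0],[0,2.5,0],[0,2.5,0],[0,2.5,0],[0,2.5,0]], delta_rot=[[0,0,0],[0,0,0],[0,0,0],[0,0,0],[0,0,0],[0,0,0]], claw=[0,0,0,0,0,0])

```text
clock: 17.75
ee_pos: [0.5572, 0.0912, 0.0792]
eef_rot: [-0.0, 0.103, 0.995, -0.0]
ft_force: [-1.5, -5.3, 4.9]
finger_gap: 0.197
grip_force: 89.9
```

```bash
python3 st.py
```

```text
17.75 [0.5572 0.0912 0.0792] tray xy [-0.0005  0.0552] yaw -0.2059 z [-1.e-04 -3.e-04 -1.e+00] F [-1.52 -5.34  4.86] [-1.35  0.24 -0.03]
```

Call:
send_rows(dp=[[0,2.5,0],[0,2.5,0],[0,2.5,0],[0,2.5,0],[0,2.5,0],[0,2.5,0],[0,2,0]], delta_rot=[[0,0,0],[0,0,0],[0,0,0],[0,0,0],[0,0,0],[0,0,0],[0,0,0]], claw=[0,0,0,0,0,0,0])

```text
clock: 18.62
ee_pos: [0.5607, 0.1078, 0.0792]
eef_rot: [-0.0, 0.103, 0.995, -0.0]
ft_force: [-0.7, -5.5, 5.7]
finger_gap: 0.199
grip_force: 89.9
```

```bash
python3 st.py
```

```text
18.62 [0.5607 0.1078 0.0792] tray xy [-0.0005  0.0722] yaw -0.2058 z [-2.e-04 -4.e-04 -1.e+00] F [-0.72 -5.52  5.65] [-1.43  0.25 -0.04]
```

Call:
send_rows(dp=[[0,2.5,-0.04],[0,2.5,0],[0,2.5,0],[0,2.5,0],[0,2.5,0],[0,2.5,0],[0,2,0],[0,0,0]], delta_rot=[[0,0,0],[0,0,0],[0,0,0],[0,0,0],[0,0,0],[0,0,0],[0,0,0],[0,0,0]], claw=[0,0,0,0,0,0,0,0])

```text
clock: 19.62
ee_pos: [0.5641, 0.1247, 0.0791]
eef_rot: [-0.0, 0.103, 0.995, 0.0]
ft_force: [-1.4, -4.6, 5.0]
finger_gap: 0.2
grip_force: 90.0
```

```bash
python3 st.py
python3 - <<'E'
from h import *
c=np.hstack([cv2.resize(save('scene','scene1')['img'][160:260,200:310],None,fx=3.6,fy=5,interpolation=2),cv2.resize(save('side','side1')['img'][160:240,200:290],(396,500),interpolation=2)])
cv2.imwrite('pics/c1.png',c[:,:,::-1]); print(c.shape)
E
```

```text
19.62 [0.5641 0.1247 0.0791] tray xy [-0.0006  0.0894] yaw -0.2056 z [-3.e-04  1.e-04 -1.e+00] F [-1.43 -4.63  4.96] [-1.15  0.14  0.03]
(500, 792, 3)
```

View pics/c1.png

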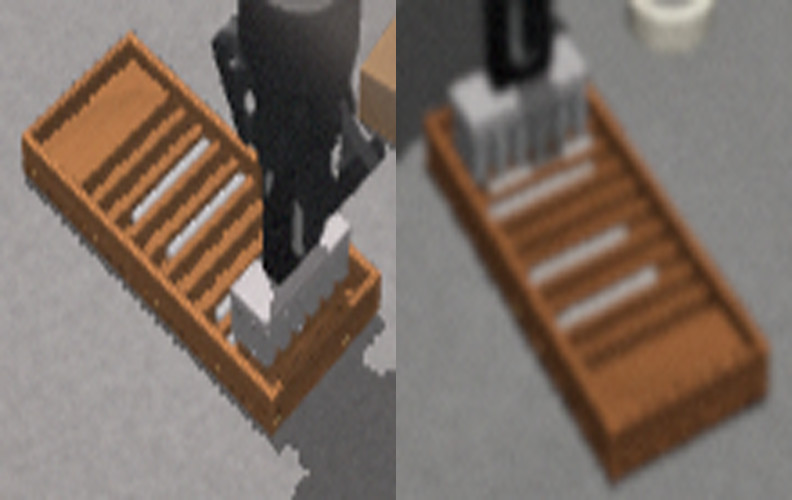

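All four pins lie in grooves. In the scene half, two show at (170,180) and (205,215); in the side half, the other two are just behind the rake at (540,190) and (550,165). I lift straight up and return to the dock.

Call:
send_rows(dp=[[0,0,-3],[0,0,-22],[0,0,-50],[0,0,-50],[0,0,-40],[33,41,0],[34,41,0],[34,42,0]], delta_rot=[[0,0,0],[0,0,0],[0,0,0],[0,0,0],[0,0,0],[0,0,0],[0,0,0],[0,0,0]], claw=[0,0,0,0,0,0,0,0])

```text
clock: 20.72
ee_pos: [0.4894, 0.2682, 0.2436]
eef_rot: [-0.001, 0.103, 0.995, 0.0]
ft_force: [-0.1, 0.2, -1.4]
finger_gap: 0.2
grip_force: 88.9
```

Call:
send_rows(dp=[[0,0,0],[0,0,0],[0,0,0],[0,0,0],[0,0,0]], delta_rot=[[0,0,-0.14],[0,0,-0.14],[0,0,-0.14],[0,0,0],[0,0,0]], claw=[0,0,0,0,0])

```text
clock: 21.35
ee_pos: [0.4905, 0.2667, 0.2438]
eef_rot: [-0.0, -0.105, 0.994, 0.0]
ft_force: [0.1, -0.8, -1.8]
finger_gap: 0.2
grip_force: 88.9
```

```bash
python3 st.py
python3 - <<'E'
from h import *
a=save('scene','scene2')['img']; b=save('side','side2')['img']
c=np.hstack([cv2.resize(a[160:260,200:310],None,fx=3.6,fy=5,interpolation=2),cv2.resize(b[160:240,200:290],(396,500),interpolation=2)])
cv2.imwrite('pics/c2.png',c[:,:,::-1])
E
```

```text
21.35 [0.4905 0.2667 0.2438] tray xy [-0.1016  0.2134] yaw 0.2113 z [-9.e-04  3.e-04 -1.e+00] F [ 0.06 -0.85 -1.81] [-0.02 -0.03  0.01]
```

View pics/c2.png

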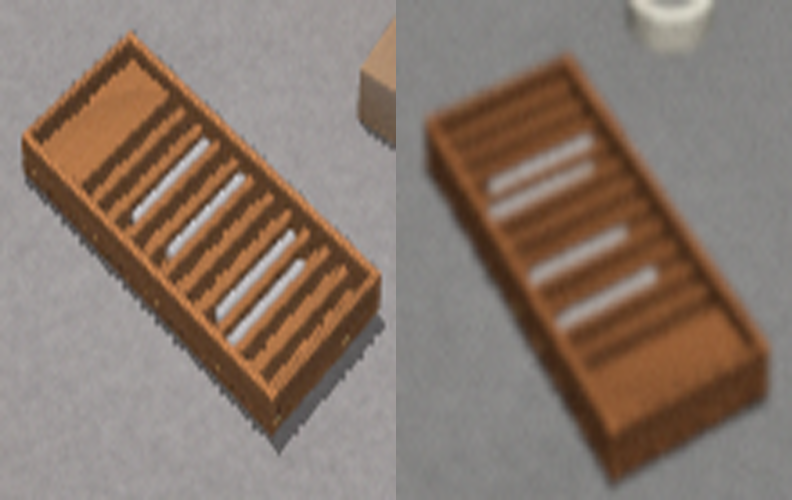

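All four pins now lie parallel in separate grooves (scene half (170,180), (205,215), (255,275), (265,300)). I lower the rake into the dock.

Call:
send_rows(dp=[[0,0,40],[0,0,50],[0,0,45],[0,0,25],[0,0,10],[0,0,4],[0,0,1],[0,0,0]], delta_rot=[[0,0,0],[0,0,0],[0,0,0],[0,0,0],[0,0,0],[0,0,0],[0,0,0],[0,0,0]], claw=[0,0,0,0,0,0,0,0])

```text
clock: 22.45
ee_pos: [0.4911, 0.2666, 0.07]
eef_rot: [0.001, -0.107, 0.994, 0.0]
ft_force: [0.2, -0.1, -2.0]
finger_gap: 0.196
grip_force: 89.1
```

Call:
send_rows(dp=[[0,0,0.6],[0,0,0.6],[0,0,0.6],[0,0,0.4],[0,0,0]], delta_rot=[[0,0,0],[0,0,0],[0,0,0],[0,0,0],[0,0,0]], claw=[0,0,0,0,0])

```text
clock: 23.08
ee_pos: [0.4907, 0.2665, 0.0669]
eef_rot: [-0.0, -0.107, 0.994, -0.0]
ft_force: [0.0, -0.2, -1.9]
finger_gap: 0.197
grip_force: 89.1
```

```bash
python3 st.py
```

```text
23.07 [0.4907 0.2665 0.0669] tray xy [-0.1014  0.2133] yaw 0.2142 z [-1.e-04 -0.e+00 -1.e+00] F [ 0.05 -0.22 -1.95] [-0.02  0.02  0.  ]
```

Call:
send_rows(dp=[[0,0,0.6],[0,0,0.6],[0,0,0.6],[0,0,0.3],[0,0,0]], delta_rot=[[0,0,0],[0,0,0],[0,0,0],[0,0,0],[0,0,0]], claw=[0,0,0,0,0])

```text
clock: 23.7
ee_pos: [0.4906, 0.2664, 0.0648]
eef_rot: [-0.0, -0.107, 0.994, -0.0]
ft_force: [0.0, -0.3, -1.4]
finger_gap: 0.197
grip_force: 89.1
```

Call:
send_rows(dp=[[0,0,0.4],[0,0,0.4],[0,0,0]], delta_rot=[[0,0,0],[0,0,0],[0,0,0]], claw=[0,0,0])

```text
clock: 24.08
ee_pos: [0.4907, 0.2665, 0.0644]
eef_rot: [0.0, -0.107, 0.994, 0.0]
ft_force: [-1.9, -1.0, 3.1]
finger_gap: 0.199
grip_force: 89.6
```

The rake is on the dock floor. I release it gently and retreat upward.

Call:
send_rows(dp=[[0,0,0],[0,0,0],[0,0,0],[0,0,0],[0,0,0],[0,0,-10],[0,0,-25],[0,0,-40]], delta_rot=[[0,0,0],[0,0,0],[0,0,0],[0,0,0],[0,0,0],[0,0,0],[0,0,0],[0,0,0]], claw=[25,35,45,55,60,60,60,60])

```text
clock: 25.08
ee_pos: [0.4901, 0.2662, 0.1396]
eef_rot: [-0.001, -0.107, 0.994, -0.0]
ft_force: [0.7, 1.3, -1.2]
finger_gap: 0.7
grip_force: 0.0
```

Call:
send_rows(dp=[[0,0,-40],[0,0,-25],[0,0,0],[0,0,0],[0,0,0],[0,0,0]], delta_rot=[[0,0,0],[0,0,0],[0,0,0],[0,0,0],[0,0,0],[0,0,0]], claw=[60,60,60,60,60,60])

```text
clock: 25.82
ee_pos: [0.4904, 0.2663, 0.2033]
eef_rot: [-0.001, -0.107, 0.994, -0.0]
ft_force: [0.4, -1.3, 0.5]
finger_gap: 0.703
grip_force: 0.0
```

Run:
```python
from h import *
s=save('wrist','w3'); cv2.imwrite('pics/w3c.png',cv2.resize(s['img'],(768,576),interpolation=2)[:,:,::-1])
```

```text
(no output)
```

View pics/w3c.png

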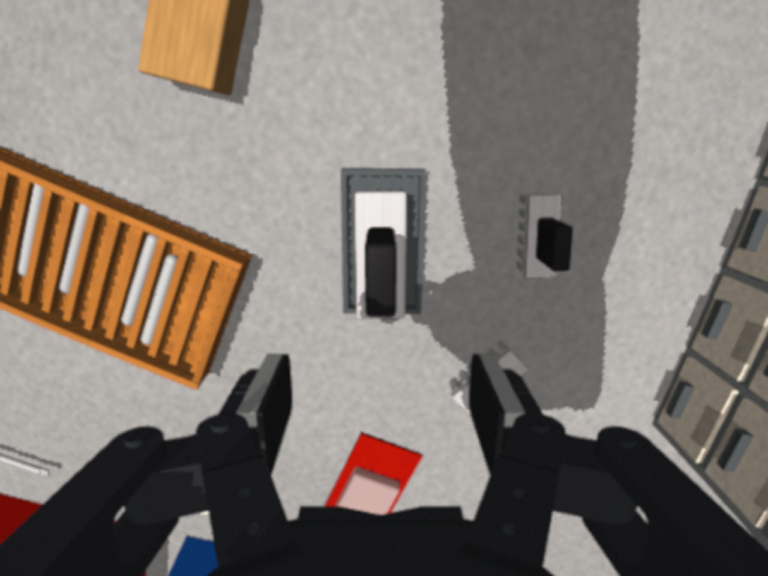

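The rake stands in the dock just as at the start (bar (354,192)–(405,318), the same pixels). The four pins are in grooves at left, (30,230) to (160,300), and the hand is clear. I hand in the job.

```bash
python3 -c "
from plant import sign_off
print(sign_off())"
```

```text
the job is handed in; nothing more can be done
None
```

The job is handed in: all four pins were combed into grooves with about 7 N of contact at each reading, and the rake is back in its dock with the hand clear, though the hand-in returned no verdict.

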